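# Set out the hole saws by size on their holder

## Robot

A 6-joint arm with a two-finger parallel gripper is mounted at the origin on a cart in front of the work surface, level with it; the furniture and walls round the work are solid. World frame = base frame: x ahead of the robot, y to its left, z up, the work surface at z = 0. Lengths are in m, angles in rad, forces in N, time in s.
With the tool pointing down it reaches from about 0.275 to 0.725 m from the base axis. Payload 5.6 kg.
Tool frame: the origin (TCP) lies on the centre line of the jaws, within the pads' length; the fingertips stand 14 mm ahead of it and the grasp point (between the pads) lies 5 mm behind it (bot.tip_extent is the distance from the TCP to the fingertips, in m); z points along the fingers, y is the line along which they close (so a half turn about z gives the same grasp; the last joint's range is limited). The gripper opens to 85 mm and grips with 20 to 120 N. Pads are 22 mm wide; open, the fingers measure 114 mm over their backs; the gripper's body (76 mm by 85 mm) begins 54 mm behind the grasp point. The pads swing forward as they close: fully open they stand 13 mm farther back than shut.
Start: joints at [1.611, 0.255, 0.108, 0, -1.424, -0.285], TCP at [0.133, 0.534, 0.245] pointing down, gripper open.
Joint ranges: [-2.95, 2.95], [-1.21, 1.97], [-1.09, 1.5], [-2.87, 1.71], [-2.94, -0.07], [-3.05, 3.05]. Speed limits (rad/s): [2.57, 2.57, 3.14, 3.14, 3.14, 3.14].

## Interface

Orientations are given as a unit quaternion [w, x, y, z].
In Python, from plant import observe, vision, bot, models gives the robot as it stands.
- The arm moves only by the shell command python3 -m jog 'ROWS' [FORCE]. ROWS is JSON, one flat list of numbers, 7 for each row, row after row: the shift along the world's x, y, z in mm, then the turn, a rotation vector about the world's x, y, z in degrees, then the opening, from -1 (shut) to 1 (fully open). A call has 1 to 10 rows; each row shifts and turns the commanded pose from where the row before left it; what a row does not reach is not made up. A row lasts 1/10 s, in which the tool goes at most 50 mm and 8.59 degrees, less where a joint would pass 70% of its speed; a pose out of reach is approached as far as the arm can. A call with a gripper value outside its range is refused whole. The fingers move at their own pace and stop on an object; FORCE is the grip in N (left out, the last holds). Time passes only in rows, so rows that do not move let the fingers close. It gives the time, the measured TCP pose, the force, the opening and the grip force at its end, in the units of the state.
- observe(): the state, without advancing time (a new reading comes with each control period).
- vision.capture(name): name is "scene" or "side" or "wrist"; returns a dict with "frame" (420x560x3 uint8, blue, green, red), "fov_y" (degrees; the focal length in pixels is half the picture's height over the tangent of half this angle, whatever the lens; pixels are square), "cx", "cy" (the principal point, pixels), "rvec" (rotation vector, rad) and "tvec" (3), from world to camera coordinates, as OpenCV has them. Camera axes: x right, y down, z forward; pixel columns grow to the right and rows downward; lengths in m; the calibration is good to about 2 mm. A picture is of the moment at which its call begins. There is no depth.
- bot.job_done(): hands the job in; it is judged then, once.
Trained networks look in the newest picture that a camera, given by its name, has taken for a name from the list of things; names that differ only in an ending like _2 or _b are one class to them, and where a whole thing is asked for, a point or a joint stands for the part that bears it (a point fixed in the world has none). Each returns a list of dicts, best first, with "score" (0 to 1); they miss things now and then, are a little off and sometimes report something else, mostly with a low value. They report only what shows in the picture. A call takes as long as a camera call. They do not tell look-alikes from the thing itself.
- models.trace(camera, target): "region" (420x560 bool, what is visible of it) and "rect" ([left, top, right, bottom] in pixels, round what is visible of it).
The state is a dict: "clock": time; "qpos": joint angles; "joint_velocities": joint speeds; "effort": joint torques, N m; "eef_pos": TCP position; "eef_rot": TCP orientation; "force": force on the tool from outside, world axes, zero at the start; "ft_torque": the same for the moment, N m; "gripper_width": opening from 0.0 (shut) to 1.0 (fully open); "gripper_force": force on a finger pad.
Only numpy, scipy, OpenCV 4.12 (cv2) and the standard library are available. Lean on these libraries where they do the work, as an engineer would, in place of code of your own. Each camera call takes 0.05 s, during which the arm holds its last target. There are 200 camera calls.

## Task

Put the hole saw set back in order: stand the four red hole saws upright, teeth down, on the holder board's four black round pads, one centred on each pad, in order of size with the smallest next to the yellow end block and the largest next to the blue one. Leave the tape roll, the tape measure and the chuck key where they lie.

Things in the scene. Friction and masses are not known exactly. Their poses are not given: they have to be found in the camera images.
- saw_22: The smallest of four dark red hole saws, loose, standing teeth down: round cup 22 mm in diameter, 40 mm tall, with a round steel arbor 11 mm in diameter on top, reaching 66 mm above the underside (collar 17 mm wide, 4 mm high at its foot). Grip the arbor from above. Origin: centre of the underside; z up along the arbor; yaw does not matter.
- saw_33: The second smallest of four dark red hole saws, loose, standing teeth down: round cup 33 mm in diameter, 40 mm tall, with a round steel arbor 11 mm in diameter on top, reaching 66 mm above the underside (collar 17 mm wide, 4 mm high at its foot). Grip the arbor from above. Origin: centre of the underside; z up along the arbor; yaw does not matter.
- saw_44: The second largest of four dark red hole saws, loose, standing teeth down: round cup 44 mm in diameter, 40 mm tall, with a round steel arbor 11 mm in diameter on top, reaching 66 mm above the underside (collar 17 mm wide, 4 mm high at its foot). Grip the arbor from above. Origin: centre of the underside; z up along the arbor; yaw does not matter.
- saw_57: The largest of four dark red hole saws, loose, standing teeth down: round cup 57 mm in diameter, 40 mm tall, with a round steel arbor 11 mm in diameter on top, reaching 66 mm above the underside (collar 17 mm wide, 4 mm high at its foot). Grip the arbor from above. Origin: centre of the underside; z up along the arbor; yaw does not matter.
- holder: Reddish-brown wooden holder board fixed to the bench, 100 mm (its x) by 400 mm (its y), flat top 18 mm above the bench. Along its middle line lie four equal black round pads, 66 mm in diameter and flush with the top, centred at x = 0 and y = -127.5, -42.5, +42.5 and +127.5 mm in its frame. Origin: centre of its underside, on the bench; z up.
- yellow_end: Yellow painted block, 94 x 22 x 22 mm high, fixed on top of one end of the holder, 185 mm from its centre along its y, on the + or - side (differs from start to start; the other colour is at the other end). It marks the end for the smallest hole saw. Origin: centre of its underside.
- blue_end: Blue painted block, 94 x 22 x 22 mm high, fixed on top of one end of the holder, 185 mm from its centre along its y, on the + or - side (differs from start to start; the other colour is at the other end). It marks the end for the largest hole saw. Origin: centre of its underside.
- tape_roll: Bystander: loose black roll of insulating tape lying flat, 58 mm across, 18 mm high. Origin: centre of its underside.
- tape_measure: Bystander: loose dark tape measure standing on edge, 36 x 88 mm, 68 mm high. Origin: centre of its underside.
- chuck_key: Bystander: loose steel T-shaped drill chuck key lying flat, 59 x 60 mm, 15 mm high. Origin: centre of its underside.
Things that resemble listed ones, but are neither listed nor needed, are in the scene too. What is shaped like the saw_33 but turquoise is not meant.

How it is judged:
At the end, for the whole second after the job is handed in: All four hole saws stand upright (within 0.1 rad) on the holder's top, released and at rest, each within 12 mm of its pad's centre along the holder's x and along its y, in order of diameter from 22 mm at the pad next to the yellow block to 57 mm at the pad next to the blue block (x of saw_22 in the frame of holder between -0.012 and 0.012 m and z of saw_22 in the frame of holder between 0.014 and 0.022 m and angle between each of saw_22, saw_33, saw_44, saw_57's own z axis and vertical below 0.1 rad and linear speed of each of saw_22, saw_33, saw_44, saw_57 below 0.01 m/s and angular speed of each of saw_22, saw_33, saw_44, saw_57 below 0.1 rad/s and x of saw_33 in the frame of holder between -0.012 and 0.012 m and z of saw_33 in the frame of holder between 0.014 and 0.022 m and x of saw_44 in the frame of holder between -0.012 and 0.012 m and z of saw_44 in the frame of holder between 0.014 and 0.022 m and x of saw_57 in the frame of holder between -0.012 and 0.012 m and z of saw_57 in the frame of holder between 0.014 and 0.022 m and ((y of yellow_end in the frame of holder above 0 m and y of saw_22 in the frame of holder between 0.1155 and 0.1395 m and y of saw_33 in the frame of holder between 0.0305 and 0.0545 m and y of saw_44 in the frame of holder between -0.0545 and -0.0305 m and y of saw_57 in the frame of holder between -0.1395 and -0.1155 m) or (y of yellow_end in the frame of holder below 0 m and y of saw_22 in the frame of holder between -0.1395 and -0.1155 m and y of saw_33 in the frame of holder between -0.0545 and -0.0305 m and y of saw_44 in the frame of holder between 0.0305 and 0.0545 m and y of saw_57 in the frame of holder between 0.1155 and 0.1395 m))); the robot touches nothing.
It fails at once if the tape roll is moved by more than 30 mm (distance of tape_roll from where it was at the start of the episode above 0.03 m).
It fails at once if the tape measure is moved by more than 30 mm (distance of tape_measure from where it was at the start of the episode above 0.03 m).
It fails at once if the chuck key is moved by more than 30 mm (distance of chuck_key from where it was at the start of the episode above 0.03 m).
It also fails if it takes over 86 s, if anything falls off the work surface, if the arm or the gripper's body presses on something with over 40 N, if the wrist force passes 120 N, or if a joint passes its speed limit or range.

## Working session

There is one attempt and no reset: what is moved stays moved. The work goes in short steps, Python scripts to look and compute and a shell command to move; the robot and the scene stay as the last step left them, time stands still between calls to the robot, and variables do not carry over. Pictures are saved under pics/ and viewed, at most 14 in all, crops included, and the job is handed in when it is done.

```bash
ls; mkdir -p pics; cat > h.py <<'E'
import numpy as np, cv2
from plant import observe, vision, bot, models
def cam(name):
    c=vision.capture(name); f=210/np.tan(np.radians(c["fov_y"])/2)
    c["K"]=np.array([[f,0,c["cx"]],[0,f,c["cy"]],[0,0,1.]]); c["R"]=cv2.Rodrigues(np.array(c["rvec"],float))[0]; c["t"]=np.array(c["tvec"],float).reshape(3)
    return c
def ray(c,uv,z):
    d=c["R"].T@np.linalg.solve(c["K"],[uv[0],uv[1],1.]); o=-c["R"].T@c["t"]
    return o+d*(z-o[2])/d[2]
def proj(c,p):
    q=c["K"]@(c["R"]@np.array(p,float)+c["t"]); return q[:2]/q[2]
E
python3 - <<'E'
from h import *
for n in("scene","side","wrist"):
    c=cam(n); cv2.imwrite(f"pics/{n}0.png",c["frame"]); print(n,c["fov_y"],(-c["R"].T@c["t"]).round(3))
    for t in("saw_22","saw_33","saw_44","saw_57","holder","yellow_end","blue_end","tape_roll","tape_measure","chuck_key"):
        print(t,[(round(r["score"],2),[int(v) for v in r["rect"]],int(r["region"].sum())) for r in models.trace(n,t)[:5]])
print(observe())
E
```

```text
pics
scene 51.71528356829042 [-0.274 -0.645  0.794]
saw_22 [(0.78, [199, 198, 219, 217], 372), (0.76, [173, 186, 187, 211], 187), (0.76, [310, 242, 328, 271], 325), (0.74, [349, 279, 358, 302], 190), (0.68, [197, 179, 203, 198], 163)]
saw_33 [(0.78, [199, 198, 219, 217], 372), (0.76, [173, 186, 187, 211], 187), (0.76, [310, 242, 328, 271], 325), (0.74, [349, 279, 358, 302], 190), (0.68, [197, 179, 203, 198], 163)]
saw_44 [(0.78, [199, 198, 219, 217], 372), (0.76, [173, 186, 187, 211], 187), (0.76, [310, 242, 328, 271], 325), (0.74, [349, 279, 358, 302], 190), (0.68, [197, 179, 203, 198], 163)]
saw_57 [(0.78, [199, 198, 219, 217], 372), (0.76, [173, 186, 187, 211], 187), (0.76, [310, 242, 328, 271], 325), (0.74, [349, 279, 358, 302], 190), (0.68, [197, 179, 203, 198], 163)]
holder [(0.59, [241, 174, 351, 243], 2489)]
yellow_end [(0.56, [239, 168, 264, 181], 168)]
blue_end [(0.65, [323, 215, 351, 236], 286)]
tape_roll [(0.51, [252, 215, 274, 232], 274)]
tape_measure [(0.86, [176, 156, 203, 178], 418)]
chuck_key [(0.75, [237, 167, 264, 180], 192), (0.58, [394, 269, 417, 281], 103)]
side
[... 1238 characters left out ...]
y([ 1.61059583e+00,  2.55082116e-01,  1.08195349e-01,  4.05343926e-06,
       -1.42385758e+00, -2.84584918e-01]), 'joint_velocities': array([ 1.10278748e-03, -6.00434339e-04,  7.05534897e-04,  5.57112188e-04,
       -1.49816180e-03, -6.59867549e-05]), 'effort': array([ 8.50117776e-04, -3.86385870e+01,  2.38070941e+01,  5.36798984e+00,
       -5.47979962e-04,  9.89307495e-06]), 'eef_pos': array([0.133275  , 0.53361318, 0.24529137]), 'eef_rot': array([-2.59733105e-05,  9.92519394e-01, -1.22087068e-01, -2.21845148e-06]), 'force': array([ 0.09295906,  0.51196243, -0.56443711]), 'ft_torque': array([-0.01981004, -0.01924135,  0.01363932]), 'gripper_force': 0.0, 'gripper_width': 1.0040863764637045}
```

```bash
python3 - <<'E'
import cv2
a=cv2.imread("pics/scene0.png")[130:330,150:430]; b=cv2.imread("pics/side0.png")[110:350,160:440]
cv2.imwrite("pics/a.png",cv2.resize(a,None,fx=2.85,fy=2.85,interpolation=3)); cv2.imwrite("pics/b.png",cv2.resize(b,None,fx=2.5,fy=2.5,interpolation=3))
E
```

```text
(no output)
```

View pics/a.png

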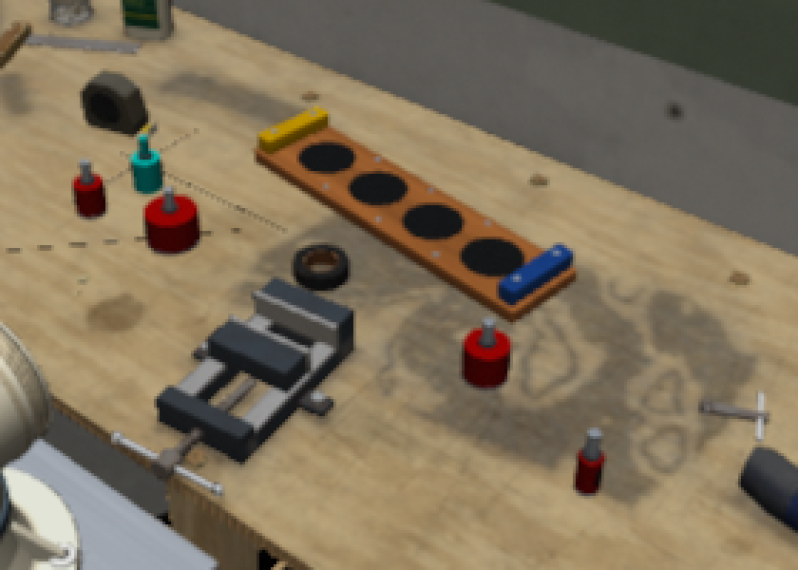

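View pics/b.png

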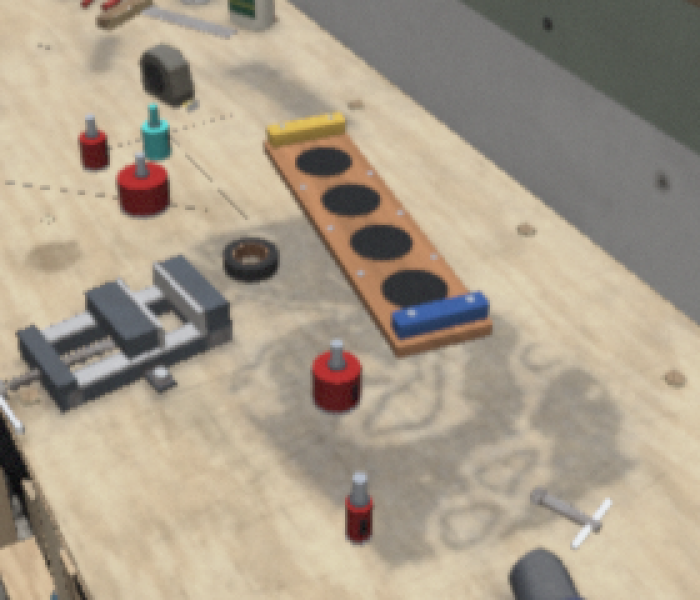

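Candidates in the scene image: a red cup at (180,198), which should be saw_33; a turquoise look-alike at (201,187), to be ignored; and red cups at (210,208) = saw_57, (320,256) = saw_44 and (357,291) = saw_22. The yellow block is at (252,175) and the blue one at (337,226). Next I'll fit the positions.

```bash
cat >> h.py <<'E'
from scipy.optimize import least_squares
def redblobs(img):
    f=img.astype(int); m=((f[...,2]>90)&(f[...,1]<60)&(f[...,0]<60)|((f[...,2]>55)&(f[...,1]<25)&(f[...,0]<30))).astype(np.uint8)
    n,l,s,ce=cv2.connectedComponentsWithStats(m)
    return [(s[i],ce[i]) for i in range(1,n) if s[i][4]>80]
A=np.linspace(0,2*np.pi,60)
def cupbox(c,x,y,d,z0=0):
    P=np.array([proj(c,(x+d/2*np.cos(a),y+d/2*np.sin(a),z)) for z in(z0,z0+.04) for a in A])
    return np.r_[P.min(0)-.0,P.max(0)]
def fitcup(obs,d,x0,z0=0):
    # obs: list of (cam, box l,t,r,b in pixel-edge coords)
    fn=lambda p: np.concatenate([cupbox(c,p[0],p[1],d,z0)-b for c,b in obs])
    r=least_squares(fn,x0); return r.x,r.fun
E
python3 - <<'E'
from h import *
import pickle
C={n:cam(n) for n in("scene","side")}
pickle.dump(C,open("c0.pkl","wb"))
B={n:redblobs(C[n]["frame"]) for n in C}
res=[]
for n in C:
    for s,ce in B[n]: print(n,s,ray(C[n],ce,.02).round(3))
for s,ce in B["scene"]:
    x0=ray(C["scene"],ce,.02)
    k=min(B["side"],key=lambda q:np.linalg.norm(ray(C["side"],q[1],.02)-x0))
    bx=lambda s:np.array([s[0]-.5,s[1]-.5,s[0]+s[2]-.5,s[1]+s[3]-.5])
    out=[]
    for d in(.022,.033,.044,.057):
        p,f=fitcup([(C["scene"],bx(s)),(C["side"],bx(k[0]))],d,x0[:2]); out.append((round(float(np.sum(f**2)),1),d,p.round(4),f.round(1)))
    o=min(out,key=lambda o:o[0]); print(o, "r",np.hypot(*o[2]).round(3))
# pads
obs=[]
for n,c in C.items():
    f=c["frame"]; m=(f.max(2)<55).astype(np.uint8); nn,l,s,ce=cv2.connectedComponentsWithStats(m)
    for i in range(1,nn):
        if 120<s[i][4]<900:
            w=ray(c,ce[i],.018); print(n,s[i],w.round(4))
E
```

```text
scene [153   0   9  23 119] [2.024 2.423 0.02 ]
scene [289  15   9  36 252] [2.199 1.2   0.02 ]
scene [ 83  85  19  32 372] [0.672 1.195 0.02 ]
scene [ 61 107  38  22 288] [0.528 1.059 0.02 ]
scene [166 115  13   8  86] [0.768 0.754 0.02 ]
scene [ 70 129  14  12  88] [0.438 0.93  0.02 ]
scene [201 199  18  18 167] [0.432 0.186 0.02 ]
scene [313 245  16  19 149] [ 0.466 -0.199  0.02 ]
scene [ 460  255   78   55 2492] [ 0.656 -0.604  0.02 ]
side [332   0  10  23 170] [1.774 1.622 0.02 ]
side [ 75  44  68  20 340] [0.4   1.476 0.02 ]
side [174  50  11  28 164] [0.651 1.209 0.02 ]
side [208 176  19  18 174] [0.43 0.18 0.02]
side [285 251  19  20 165] [ 0.463 -0.197  0.02 ]
side [446 339 114  73 919] [ 0.618 -0.625  0.02 ]
(2317.2, 0.057, array([1.9578, 2.1194]), array([ 19.1,  14.6,  18.6,  -1. , -16.3, -11.2, -17.9, -26.2])) r 2.885
(8495.8, 0.057, array([1.7547, 1.217 ]), array([-45.8,  26.9, -45.3,   0.2,  38.1,  22.5,  39.6,  10.1])) r 2.135
(318.0, 0.057, array([0.654 , 1.1797]), array([-0.4, 10.7, -3.7, -7.9,  0.8,  8.2,  3.9, -6.6])) r 1.349
(750.5, 0.057, array([0.5981, 1.1343]),
[... 2044 characters left out ...]
 0   7  25 141] [2.0481 1.4458 0.018 ]
side [398   0  10  28 163] [2.0806 1.3897 0.018 ]
side [ 35  26  36  64 890] [0.1822 1.6944 0.018 ]
side [187  49  25  13 185] [0.7704 1.2713 0.018 ]
side [184  59  35  16 286] [0.7254 1.1156 0.018 ]
side [192  75  25  21 264] [0.6574 0.8823 0.018 ]
side [457  85  40  27 534] [1.5139 0.261  0.018 ]
side [ 66  86  42 100 653] [0.1624 0.7598 0.018 ]
side [509 125  51  19 256] [ 1.4624 -0.0315  0.018 ]
side [279 170  21  10 138] [0.6277 0.1273 0.018 ]
side [290 185  21  10 156] [0.6154 0.0431 0.018 ]
side [301 201  23  12 187] [ 0.6041 -0.041   0.018 ]
side [314 219  24  13 211] [ 0.592  -0.1216  0.018 ]
side [191 344  31  70 154] [ 0.1811 -0.4092  0.018 ]
```

```bash
python3 - <<'E'
from h import *
import pickle
C=pickle.load(open("c0.pkl","rb"))
R={"saw_33":((173,186,187,211),(190,158,206,179)),"saw_57":((199,198,219,217),(207,172,229,197)),"saw_44":((310,242,328,271),(286,250,305,273)),"saw_22":((349,279,358,302),(296,299,310,329))}
for k,rr in R.items():
    d=int(k[4:])/1000; obs=[]; 
    for n,r in zip(C,rr):
        f=C[n]["frame"].astype(int); m=((f[...,2]>2*f[...,:2].max(2)+8)&(f[...,2]>35)).astype(np.uint8)
        q=np.zeros_like(m); q[r[1]-4:r[3]+12,r[0]-5:r[2]+6]=m[r[1]-4:r[3]+12,r[0]-5:r[2]+6]
        nn,l,s,ce=cv2.connectedComponentsWithStats(q); i=1+np.argmax(s[1:,4]); s=s[i]
        obs.append((C[n],np.array([s[0]-.5,s[1]-.5,s[0]+s[2]-.5,s[1]+s[3]-.5])))
        x0=ray(C[n],ce[i],.02)
    p,f=fitcup(obs,d,x0[:2]); print(k,p.round(4),f.round(1),"sing",[fitcup([o],d,x0[:2])[0].round(4) for o in obs],np.hypot(*p).round(3))
cv2.imwrite("pics/c.png",np.hstack([cv2.resize(C["scene"]["frame"][y-30:y+30,x-30:x+30],(390,390),interpolation=2) for x,y in((190,200),(340,270))]))
E
```

```text
saw_33 [0.4042 0.2801] [-0.3 -1.5  1.2  1.1 -1.5 -2.1  0.5  1.5] sing [array([0.4028, 0.2807]), array([0.4051, 0.2783])] 0.492
saw_57 [0.4244 0.1743] [-0.5 -1.4  0.7  0.4 -1.2 -1.4  0.8  1.9] sing [array([0.4226, 0.1728]), array([0.4255, 0.1757])] 0.459
saw_44 [ 0.4587 -0.2042] [-0.6 -0.8  1.   0.8 -0.7 -2.1  0.3  1.6] sing [array([ 0.4583, -0.2036]), array([ 0.4587, -0.2048])] 0.502
saw_22 [ 0.396  -0.3519] [ 0.4 -2.6  1.6  2.  -1.6 -3.7  0.   2.9] sing [array([ 0.3938, -0.3505]), array([ 0.3969, -0.3533])] 0.53
```

View pics/c.png

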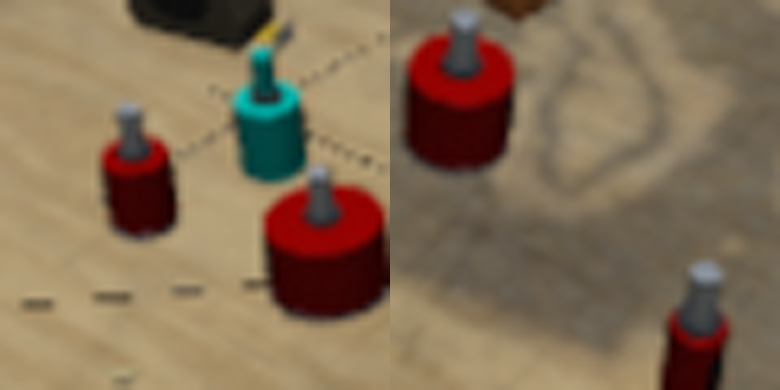

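```bash
python3 -m jog '[27,-25,-6,0,0,0,-0.2,27,-25,-6,0,0,0,-0.2,27,-25,-6,0,0,0,-0.2,27,-25,-6,0,0,0,-0.2,27,-25,-6,0,0,0,-0.2,27,-26,-6,0,0,0,-0.2,27,-26,-6,0,0,0,-0.2,27,-26,-6,0,0,0,-0.2,27,-26,-6,0,0,0,-0.2,28,-25,-6,0,0,0,-0.2]' 60
python3 - <<'E'
from h import *
c=cam("wrist"); cv2.imwrite("pics/w1.png",c["frame"]); o=observe(); print(o["eef_pos"],o["eef_rot"],o["qpos"].round(2),o["gripper_width"])
print([(round(r["score"],2),r["rect"]) for r in models.trace("wrist","saw_33")])
for p in((.4042,.2801),(.4244,.1743)): print(proj(c,(*p,.066)),cupbox(c,*p,.033))
E
```

```text
clock: 2.75
eef_pos: [0.4052, 0.2784, 0.1853]
eef_rot: [-0.0, 0.993, -0.122, 0.0]
force: [0.9, 1.7, -0.7]
gripper_width: 0.401
gripper_force: 0.0
[0.40748443 0.27518737 0.18415373] [ 1.29316816e-03  9.92383910e-01 -1.23176706e-01  3.36270853e-05] [ 0.91  0.17 -0.16  0.   -1.24  0.41] 0.40182949945734
[(0.8, [259.1, 171.5, 292.2, 213.3]), (0.75, [250.1, 96.0, 288.1, 135.5]), (0.55, [343.1, 116.0, 417.2, 184.0])]
[274.93178478 207.13595354] [257.72774247 171.96150238 292.44475851 214.42855145]
[394.05777032 155.0003946 ] [354.28489584 127.88018295 401.91379305 168.32299522]
```

View pics/w1.png

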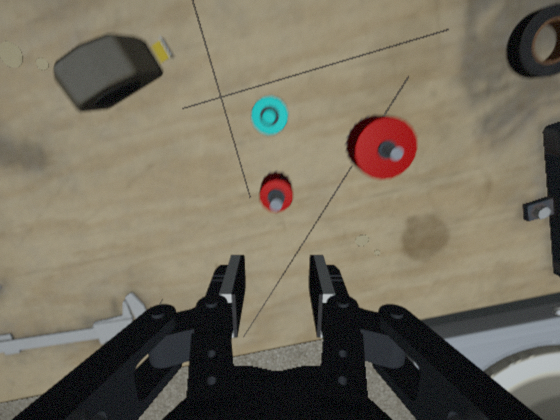

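The wrist view shows saw_33 at (277,195), the turquoise one at (270,115) and saw_57 at (385,148). The saw_33 prediction, (275,207), lands on its arbor top. I'll lower and grip.

```bash
python3 -m jog '[0,0,-35,0,0,0,-0.2,0,0,-35,0,0,0,-0.2,0,0,-30,0,0,0,-0.2,0,0,-15,0,0,0,-0.2,0,0,-10,0,0,0,-0.2,0,0,0,0,0,0,-0.2,0,0,0,0,0,0,-0.2]'
python3 -m jog '[0,0,0,0,0,0,-1,0,0,0,0,0,0,-1,0,0,0,0,0,0,-1,0,0,0,0,0,0,-1,0,0,0,0,0,0,-1]' 60
```

```text
clock: 3.55
eef_pos: [0.4047, 0.2802, 0.0611]
eef_rot: [-0.0, 0.993, -0.122, 0.0]
force: [1.3, 0.2, -0.5]
gripper_width: 0.402
gripper_force: 0.0
clock: 4.05
eef_pos: [0.4049, 0.2803, 0.0614]
eef_rot: [-0.001, 0.993, -0.122, 0.001]
force: [-1.5, 0.1, 6.0]
gripper_width: 0.099
gripper_force: 58.7
```

```bash
python3 -m jog '[0,0,20,0,0,0,-1,0,0,45,0,0,0,-1,0,0,45,0,0,0,-1,20,-24,10,0,0,0,-1,32,-35,0,0,0,0,-1,32,-36,0,0,0,0,-1,32,-36,0,0,0,0,-1,32,-36,0,0,0,0,-1,32,-35,0,0,0,0,-1,20,-23,0,0,0,0,-1]'
python3 -m jog '[10,-11,-20,0,0,0,-1,0,0,-20,0,0,0,-1,0,0,-10,0,0,0,-1,0,0,0,0,0,0,-1,0,0,0,0,0,0,-1]'
python3 - <<'E'
from h import *
c=cam("wrist");cv2.imwrite("pics/w2.png",c["frame"]); o=observe(); print(o["eef_pos"],o["eef_rot"],o["force"].round(1))
for y in((.6268,.1293), (.6144,.0445), (.6026,-.0394), (.5905,-.1238)): print(proj(c,(*y,.018)).round(0))
E
```

```text
clock: 5.05
eef_pos: [0.6054, 0.0519, 0.1793]
eef_rot: [0.0, 0.992, -0.123, -0.001]
force: [0.2, 1.4, -1.2]
gripper_width: 0.095
gripper_force: 58.9
clock: 5.55
eef_pos: [0.6144, 0.0439, 0.131]
eef_rot: [0.0, 0.993, -0.122, 0.0]
force: [0.1, 0.3, -1.2]
gripper_width: 0.096
gripper_force: 58.9
[0.61475766 0.04405577 0.13156315] [-1.73428144e-04  9.92573650e-01 -1.21641413e-01  9.41687703e-04] [ 0.7 -0.1 -0.8]
[176. 218.]
[276. 208.]
[376. 198.]
[480. 188.]
```

View pics/w2.png

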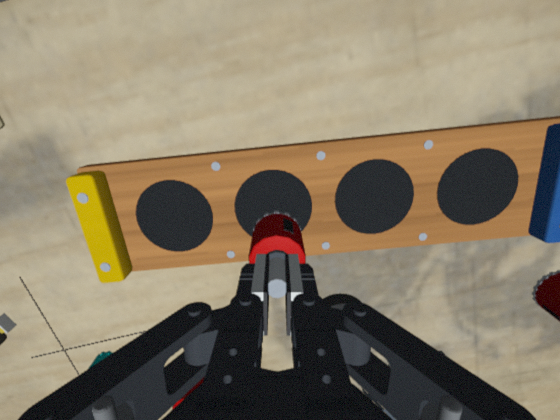

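The held cup is upright over the second pad at (273,206), and the pads appear within 3 px of the predictions. I'll lower and release.

```bash
python3 -m jog '[0,1,-25,0,0,0,-1,0,0,-15,0,0,0,-1,0,0,-7,0,0,0,-1,0,0,-4,0,0,0,-1,0,0,0,0,0,0,-1,0,0,0,0,0,0,-1]'
python3 -m jog '[0,0,0,0,0,0,-0.2,0,0,0,0,0,0,-0.2,0,0,0,0,0,0,-0.2,0,0,0,0,0,0,-0.2]'
```

```text
clock: 6.2
eef_pos: [0.6149, 0.0448, 0.0804]
eef_rot: [-0.0, 0.993, -0.122, 0.001]
force: [0.7, -0.3, -1.2]
gripper_width: 0.097
gripper_force: 59.1
clock: 6.6
eef_pos: [0.6144, 0.0446, 0.0795]
eef_rot: [-0.0, 0.993, -0.122, 0.0]
force: [-0.4, -0.8, -0.1]
gripper_width: 0.398
gripper_force: 0.0
```

```bash
python3 -m jog '[0,0,25,0,0,0,-0.2,0,0,35,0,0,0,-0.2,-25,17,0,0,0,0,-0.2,-35,24,0,0,0,0,-0.2,-37,25,0,0,0,0,-0.2,-37,25,0,0,0,0,-0.2,-35,24,0,0,0,0,-0.2,-20,13,0,0,0,0,-0.2,0,0,0,0,0,0,-0.2,0,0,0,0,0,0,-0.2]'
python3 - <<'E'
from h import *
c=cam("wrist"); o=observe(); print(o["eef_pos"])
print(proj(c,(.4252,.1730,.066)))
cv2.imwrite("pics/w3.png",c["frame"][100:400,130:430])
E
```

```text
clock: 7.6
eef_pos: [0.4253, 0.173, 0.1398]
eef_rot: [-0.0, 0.993, -0.121, 0.0]
force: [0.4, 0.2, -1.0]
gripper_width: 0.402
gripper_force: 0.0
[0.42567297 0.17264898 0.1395484 ]
[276.48895113 226.13880775]
```

View pics/w3.png

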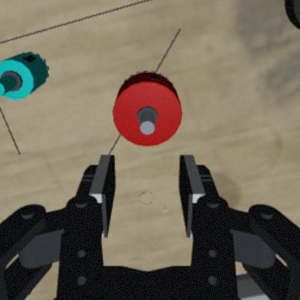

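saw_57's arbor top is at (278,227), on the prediction.

```bash
python3 -m jog '[0,0,-30,0,0,0,-0.2,0,0,-28,0,0,0,-0.2,0,0,-14,0,0,0,-0.2,0,0,-7,0,0,0,-0.2,0,0,0,0,0,0,-0.2,0,0,0,0,0,0,-1,0,0,0,0,0,0,-1,0,0,0,0,0,0,-1,0,0,0,0,0,0,-1,0,0,0,0,0,0,-1]' 80
```

```text
clock: 8.65
eef_pos: [0.4261, 0.1728, 0.0613]
eef_rot: [-0.0, 0.993, -0.122, 0.001]
force: [0.6, -2.8, 6.1]
gripper_width: 0.091
gripper_force: 78.5
```

```bash
python3 -m jog '[0,0,20,0,0,0,-1,0,0,40,0,0,0,-1,0,0,40,0,0,0,-1,10,-18,10,0,0,0,-1,20,-36,0,0,0,0,-1,25,-45,0,0,0,0,-1,25,-45,0,0,0,0,-1,25,-45,0,0,0,0,-1,25,-45,0,0,0,0,-1,20,-36,0,0,0,0,-1]'
python3 -m jog '[15,-25,-10,0,0,0,-1,0,0,-30,0,0,0,-1,0,0,-15,0,0,0,-1,0,0,0,0,0,0,-1,0,0,0,0,0,0,-1]'
```

```text
clock: 9.65
eef_pos: [0.5727, -0.0942, 0.1692]
eef_rot: [-0.0, 0.992, -0.123, -0.001]
force: [0.8, 1.7, -2.4]
gripper_width: 0.087
gripper_force: 78.5
clock: 10.15
eef_pos: [0.5874, -0.1171, 0.1153]
eef_rot: [0.0, 0.993, -0.122, -0.0]
force: [-0.2, -0.2, -3.0]
gripper_width: 0.087
gripper_force: 78.6
```

```bash
python3 -m jog '[3,-5,-15,0,0,0,-1,0,0,-10,0,0,0,-1,0,0,-5,0,0,0,-1,0,0,0,0,0,0,-1,0,0,0,0,0,0,-1]'
python3 - <<'E'
from h import *
c=cam("wrist"); o=observe(); print(o["eef_pos"])
cv2.imwrite("pics/w4.png",c["frame"])
for y in((.6268,.1293), (.6144,.0445), (.6026,-.0394), (.5905,-.1238)): print(proj(c,(*y,.018)).round(0))
E
```

```text
clock: 10.65
eef_pos: [0.5905, -0.1222, 0.0854]
eef_rot: [0.0, 0.993, -0.122, 0.0]
force: [0.0, -0.0, -3.5]
gripper_width: 0.087
gripper_force: 78.7
[ 0.59072932 -0.12223225  0.08571887]
[-69. 262.]
[ 45. 251.]
[160. 240.]
[279. 229.]
```

View pics/w4.png

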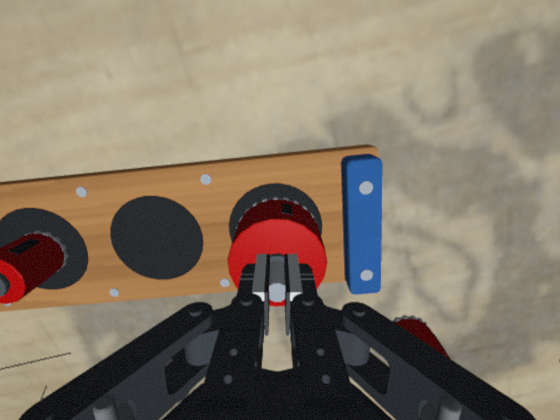

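saw_57 is centred over the pad next to the blue block (pad spans columns 229–321, saw at about 277). I'll lower and release.

```bash
python3 -m jog '[0,0,-3,0,0,0,-1,0,0,-2.5,0,0,0,-1,0,0,0,0,0,0,-1,0,0,0,0,0,0,-0.2,0,0,0,0,0,0,-0.2,0,0,0,0,0,0,-0.2,0,0,0,0,0,0,-0.2]'
python3 -m jog '[0,0,25,0,0,0,-0.2,0,0,35,0,0,0,-0.2,-20,-12,0,0,0,0,-0.2,-38,-24,0,0,0,0,-0.2,-38,-24,0,0,0,0,-0.2,-25,-16,0,0,0,0,-0.2,-11,-6,0,0,0,0,-0.2,0,0,0,0,0,0,-0.2,0,0,0,0,0,0,-0.2]'
python3 - <<'E'
from h import *
c=cam("wrist"); o=observe(); print(o["eef_pos"],o["qpos"].round(2))
print(proj(c,(.4587,-.2042,.066)))
cv2.imwrite("pics/w5.png",c["frame"][100:400,130:530])
E
```

```text
clock: 11.4
eef_pos: [0.5907, -0.1222, 0.0802]
eef_rot: [0.0, 0.993, -0.122, 0.0]
force: [1.0, 0.4, -0.1]
gripper_width: 0.398
gripper_force: 0.0
clock: 12.3
eef_pos: [0.4592, -0.2041, 0.1401]
eef_rot: [0.0, 0.993, -0.122, 0.001]
force: [-0.4, 0.3, 0.1]
gripper_width: 0.401
gripper_force: 0.0
[ 0.45942566 -0.20391563  0.13989804] [-0.11  0.22 -0.21  0.   -1.14  1.43]
[276.735842   226.45424393]
```

View pics/w5.png

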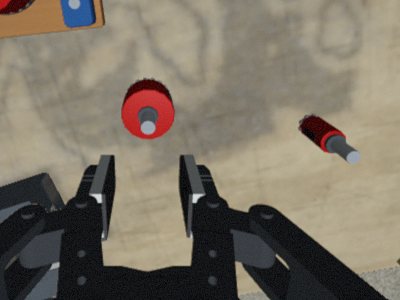

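saw_44's arbor top, at (278,228), matches its prediction. saw_22's is at (483,257).

```bash
python3 -m jog '[0,0,-30,0,0,0,-0.2,0,0,-28,0,0,0,-0.2,0,0,-14,0,0,0,-0.2,0,0,-7,0,0,0,-0.2,0,0,0,0,0,0,-0.2,0,0,0,0,0,0,-1,0,0,0,0,0,0,-1,0,0,0,0,0,0,-1,0,0,0,0,0,0,-1,0,0,0,0,0,0,-1]' 80
python3 -m jog '[0,0,20,0,0,0,-1,0,0,40,0,0,0,-1,0,0,40,0,0,0,-1,10,12,10,0,0,0,-1,26,30,0,0,0,0,-1,30,34,0,0,0,0,-1,30,34,0,0,0,0,-1,26,30,0,0,0,0,-1,14,17,0,0,0,0,-1,8,9,-30,0,0,0,-1]'
python3 -m jog '[0,0,-30,0,0,0,-1,0,0,-15,0,0,0,-1,0,0,0,0,0,0,-1,0,0,0,0,0,0,-1]'
```

```text
clock: 13.35
eef_pos: [0.4594, -0.2044, 0.0618]
eef_rot: [0.0, 0.993, -0.122, 0.001]
force: [0.2, -0.1, 5.2]
gripper_width: 0.091
gripper_force: 78.8
clock: 14.35
eef_pos: [0.6057, -0.036, 0.1428]
eef_rot: [-0.001, 0.993, -0.121, 0.003]
force: [1.1, -0.8, -2.2]
gripper_width: 0.091
gripper_force: 78.3
clock: 14.75
eef_pos: [0.6022, -0.0382, 0.0955]
eef_rot: [0.0, 0.993, -0.122, -0.001]
force: [0.5, -0.2, -1.0]
gripper_width: 0.091
gripper_force: 78.3
```

```bash
python3 -m jog '[0,0,-8,0,0,0,-1,0,0,-4,0,0,0,-1,0,0,-3,0,0,0,-1,0,0,0,0,0,0,-1,0,0,0,0,0,0,-0.2,0,0,0,0,0,0,-0.2,0,0,0,0,0,0,-0.2,0,0,0,0,0,0,-0.2]'
python3 -m jog '[0,0,25,0,0,0,-0.2,0,0,35,0,0,0,-0.2,-16,-24,0,0,0,0,-0.2,-27,-41,0,0,0,0,-0.2,-27,-41,0,0,0,0,-0.2,-27,-41,0,0,0,0,-0.2,-27,-41,0,0,0,0,-0.2,-27,-41,0,0,0,0,-0.2,-27,-41,0,0,0,0,-0.2,-18,-27,0,0,0,0,-0.2]'
python3 -m jog '[-10,-16,0,0,0,0,-0.2,0,0,0,0,0,0,-0.2,0,0,0,0,0,0,-0.2]'
python3 - <<'E'
from h import *
c=cam("wrist"); o=observe(); print(o["eef_pos"],o["qpos"].round(2))
print(proj(c,(.396,-.3519,.066)))
cv2.imwrite("pics/w6.png",c["frame"][100:400,130:530])
E
```

```text
clock: 15.55
eef_pos: [0.6027, -0.0382, 0.0812]
eef_rot: [-0.0, 0.993, -0.122, 0.0]
force: [0.7, -0.4, -0.4]
gripper_width: 0.406
gripper_force: 0.0
clock: 16.55
eef_pos: [0.4046, -0.3373, 0.1412]
eef_rot: [0.0, 0.992, -0.123, 0.0]
force: [0.2, -0.6, -0.6]
gripper_width: 0.402
gripper_force: 0.0
clock: 16.85
eef_pos: [0.3963, -0.3514, 0.1409]
eef_rot: [0.0, 0.992, -0.123, 0.0]
force: [0.0, 0.2, 0.4]
gripper_width: 0.399
gripper_force: 0.0
[ 0.39668973 -0.35093494  0.14090934] [-0.43  0.27 -0.14 -0.   -1.16  1.75]
[277.28994547 225.62191154]
```

View pics/w6.png

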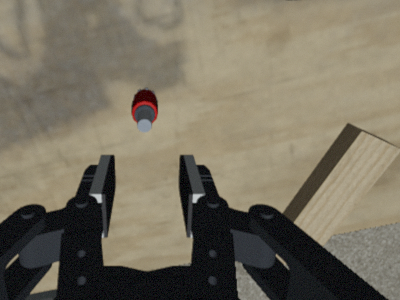

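saw_22's arbor top is at (275,226), within 2 px of the prediction.

```bash
python3 -m jog '[0,0,-30,0,0,0,-0.2,0,0,-28,0,0,0,-0.2,0,0,-15,0,0,0,-0.2,0,0,-7,0,0,0,-0.2,0,0,0,0,0,0,-0.2,0,0,0,0,0,0,-1,0,0,0,0,0,0,-1,0,0,0,0,0,0,-1,0,0,0,0,0,0,-1,0,0,0,0,0,0,-1]' 60
python3 -m jog '[0,0,20,0,0,0,-1,0,0,40,0,0,0,-1,0,0,50,0,0,0,-1,9,19,10,0,0,0,-1,17,36,0,0,0,0,-1,18,38,0,0,0,0,-1,18,38,0,0,0,0,-1,18,38,0,0,0,0,-1,18,38,0,0,0,0,-1,18,38,0,0,0,0,-1]'
python3 -m jog '[18,38,0,0,0,0,-1,18,38,0,0,0,0,-1,18,38,0,0,0,0,-1,18,38,0,0,0,0,-1,18,38,0,0,0,0,-1,14,30,0,0,0,0,-1,8,18,0,0,0,0,-1,0,0,0,0,0,0,-1,0,0,0,0,0,0,-1]'
```

```text
clock: 17.9
eef_pos: [0.3973, -0.3516, 0.0619]
eef_rot: [0.0, 0.993, -0.122, 0.001]
force: [0.1, 1.1, 5.5]
gripper_width: 0.094
gripper_force: 59.0
clock: 18.9
eef_pos: [0.5125, -0.1047, 0.1806]
eef_rot: [0.0, 0.993, -0.122, -0.0]
force: [1.5, -1.5, -1.2]
gripper_width: 0.101
gripper_force: 58.6
clock: 19.8
eef_pos: [0.624, 0.1318, 0.18]
eef_rot: [0.0, 0.993, -0.122, -0.001]
force: [0.1, -0.8, -0.1]
gripper_width: 0.097
gripper_force: 58.6
```

```bash
python3 -m jog '[3,-1,-30,0,0,0,-1,0,0,-35,0,0,0,-1,0,0,-15,0,0,0,-1,0,0,0,0,0,0,-1,0,0,0,0,0,0,-1]'
python3 - <<'E'
from h import *
c=cam("wrist"); o=observe(); print(o["eef_pos"])
cv2.imwrite("pics/w7.png",c["frame"])
E
```

```text
clock: 20.3
eef_pos: [0.6277, 0.1299, 0.1018]
eef_rot: [0.0, 0.992, -0.122, 0.0]
force: [0.1, 0.2, 0.1]
gripper_width: 0.097
gripper_force: 58.6
[0.62820477 0.13030703 0.10251693]
```

View pics/w7.png

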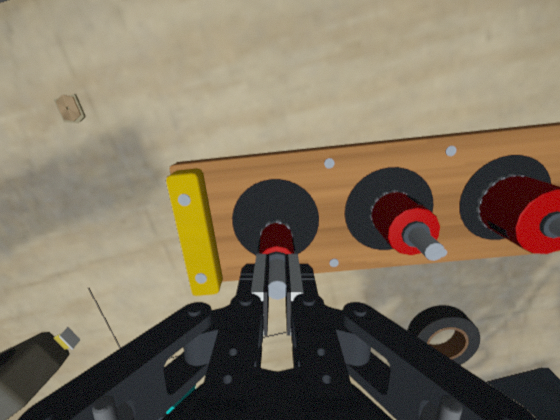

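saw_22 is over the pad next to the yellow block, which is centred at (275,219). saw_33 and saw_44 are already standing on their pads. I'll lower, release and retreat.

```bash
python3 -m jog '[0,0,-12,0,0,0,-1,0,0,-5,0,0,0,-1,0,0,-4,0,0,0,-1,0,0,0,0,0,0,-1,0,0,0,0,0,0,-0.2,0,0,0,0,0,0,-0.2,0,0,0,0,0,0,-0.2,0,0,0,0,0,0,-0.2]'
python3 -m jog '[0,0,25,0,0,0,-0.2,0,0,35,0,0,0,-0.2,0,0,40,0,0,0,-0.2,-30,15,30,0,0,0,-0.2,-45,20,0,0,0,0,-0.2,-45,20,0,0,0,0,-0.2,-45,20,0,0,0,0,-0.2,-45,20,0,0,0,0,-0.2,-45,20,0,0,0,0,-0.2,0,0,0,0,0,0,-0.2]'
python3 - <<'E'
from h import *
for n in("scene","side"):
    c=cam(n); f=c["frame"]; print(n)
    m=((f[...,2]>2.0*f[...,:2].max(2)+8)&(f[...,2]>35)).astype(np.uint8)
    for (x,y),d in(((.6268,.1305),.022),((.6144,.0455),.033),((.6026,-.0385),.044),((.5905,-.1225),.057)):
        b=cupbox(c,x,y,d,.018); i=b.round().astype(int); w=m[i[1]-6:i[3]+7,i[0]-6:i[2]+7]; ys,xs=np.nonzero(w)
        print(d,b.round(1),[xs.min()+i[0]-6,ys.min()+i[1]-6,xs.max()+i[0]-5,ys.max()+i[1]-5])
    if n=="side": cv2.imwrite("pics/end.png",cv2.resize(f[110:350,160:440],None,fx=2.5,fy=2.5,interpolation=3))
print(observe()["force"])
E
```

```text
clock: 21.15
eef_pos: [0.6274, 0.1308, 0.0798]
eef_rot: [0.0, 0.993, -0.122, -0.0]
force: [-0.6, 0.2, -0.1]
gripper_width: 0.399
gripper_force: 0.0
clock: 22.15
eef_pos: [0.3685, 0.2475, 0.2105]
eef_rot: [-0.001, 0.993, -0.119, -0.0]
force: [0.9, -0.6, 0.3]
gripper_width: 0.403
gripper_force: 0.0
scene
0.022 [260.9 172.6 267.9 186.6] [np.int64(260), np.int64(175), np.int64(267), np.int64(186)]
0.033 [277.4 182.2 288.1 198.7] [np.int64(277), np.int64(184), np.int64(295), np.int64(198)]
0.044 [294.8 192.3 309.8 211.6] [np.int64(294), np.int64(194), np.int64(317), np.int64(219)]
0.057 [313.  203.  333.5 225.8] [np.int64(307), np.int64(197), np.int64(333), np.int64(226)]
side
0.022 [284.2 159.7 292.  175.8] [np.int64(285), np.int64(163), np.int64(299), np.int64(183)]
0.033 [293.  173.6 305.4 192.7] [np.int64(287), np.int64(168), np.int64(312), np.int64(200)]
0.044 [302.7 188.6 320.3 211.2] [np.int64(297), np.int64(183), np.int64(327), np.int64(218)]
0.057 [312.9 205.  337.1 232.3] [np.int64(307), np.int64(199), np.int64(337), np.int64(231)]
[ 0.11464834 -0.3799729  -0.32024047]
```

View pics/end.png

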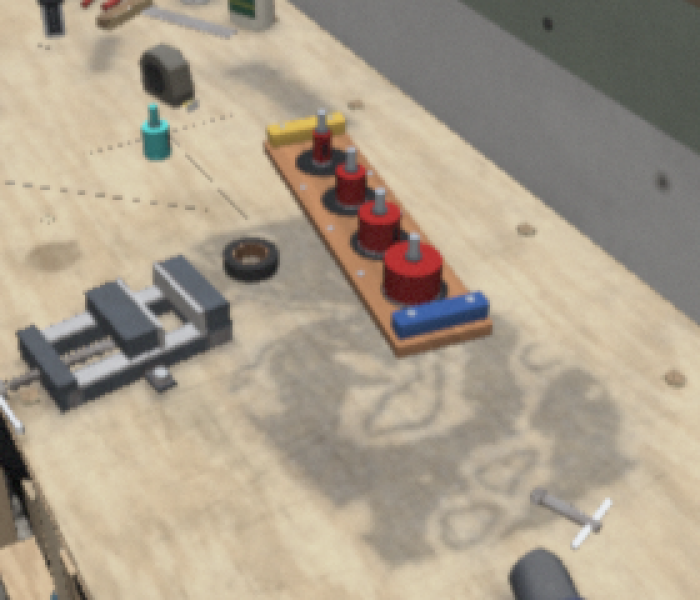

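All four stand upright and centred, smallest by the yellow block and largest by the blue one. The bystanders have not moved.

```bash
python3 -c "
from plant import bot
print(bot.job_done())"
```

```text
the job is handed in; nothing more can be done
None
```

I handed the job in at about 22 s: the last picture shows the four red hole saws upright and centred on their pads, smallest by the yellow block and largest by the blue, with the tape roll, tape measure and chuck key where they lay; the hand-in gave no verdict.

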